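# Tip the standing chopping board down onto its mat

### The job

Get the chopping place ready: with the fingertips, push the salt shaker right off the dark rubber mat, keeping it standing on the worktop, and after that push the upright chopping board near its top so that it tips over inwards and lies flat with all of it on the mat. Only push: do not grip or lift the board or the shaker, and leave the glass, cup, fork and spoon round about where they are.

Things in the scene. Friction and masses are not known exactly. Their poses are not given: they have to be found in the camera images.
- mat: Dark non-slip rubber mat fixed on the worktop, 190 mm along its own x, 250 mm along its own y, 3 mm thick. Origin at the centre of its underside, z up. The board stands near one of its two short edges (mat y about +90 or -90 mm, either may be drawn) and the shaker near the opposite short edge.
- board: Thick wooden chopping board, 0.35 to 0.65 kg, loose, standing on one end on the mat, broad faces along the mat's y (within 5 degrees). 140 mm wide along its own x, 36 mm thick along y, 170 mm high along z. Origin at the centre of the end it stands on. A light push high on a broad face tips it about its far bottom edge; past about 12 degrees it falls by itself, and if tipped to the mat's middle it lands on the mat.
- board_centre (a point): Centre of the board, half-way up (85 mm above its standing end); its axes are the board's.
- board_corner_a (a point): Corner of the board at its standing end, board x = -70 mm, mid-thickness.
- board_corner_b (a point): Corner of the board at its standing end, board x = +70 mm, mid-thickness.
- board_corner_c (a point): Corner of the board at its upper end, board x = -70 mm, mid-thickness.
- board_corner_d (a point): Corner of the board at its upper end, board x = +70 mm, mid-thickness.
- shaker: Salt shaker of glass with a grey cap, upright and round, 44 mm across at most (39 mm where it is touched), 90 mm high, 0.1 kg, loose, standing on the mat. Origin at the centre of its foot, z up. It slides when pushed close to its foot (up to about 15 mm above the mat) and may tip over when pushed higher.
- gilt_glass: Stemmed glass with gold rims, 97 mm across, 127 mm high, loose, standing to the right of the work; to be left alone. Origin at the centre of its foot.
- cup: Grey-tinted glass cup with a handle, 136 x 163 mm, 74 mm high, loose, to the left of the work; to be left alone. Origin under its centre.
- fork: Cake fork with a red handle lying on the worktop, 146 mm long along its own x, 11 mm high, to the right of the work; to be left alone. Origin under its centre.
- spoon: Teaspoon with a red handle lying on the worktop, 132 mm long along its own x, 11 mm high, to the left of the work; to be left alone. Origin under its centre.
Things that resemble listed ones, but are neither listed nor needed, are in the scene too. Of the things that look like the shaker, take the one that is farthest to the robot's right at the start.

How it is judged:
On the way, in this order (a step that is already met when the one before it is completed fails the run):
1. the shaker stands on the worktop, wholly off the mat, while the board still stands ((x of shaker in the frame of mat above 0.114 m or x of shaker in the frame of mat below -0.114 m or y of shaker in the frame of mat above 0.144 m or y of shaker in the frame of mat below -0.144 m) and angle between each of shaker, board's own z axis and vertical below 0.1 rad and height (world z) of shaker between -0.01 and 0.006 m), for 0.2 s.
2. the board lies flat, all of it on the mat (angle between the y axis of board and the z axis of mat, either way round below 0.06 rad and height (world z) of board_centre below 0.028 m and x of board_corner_a in the frame of mat between -0.098 and 0.098 m and y of board_corner_a in the frame of mat between -0.128 and 0.128 m and x of board_corner_b in the frame of mat between -0.098 and 0.098 m and y of board_corner_b in the frame of mat between -0.128 and 0.128 m and x of board_corner_c in the frame of mat between -0.098 and 0.098 m and y of board_corner_c in the frame of mat between -0.128 and 0.128 m and x of board_corner_d in the frame of mat between -0.098 and 0.098 m and y of board_corner_d in the frame of mat between -0.128 and 0.128 m), for 0.2 s.
At the end, for the whole second after the job is handed in: The board lies flat on a broad face (within 0.06 rad of the mat's plane) with all four corners on the mat (3 mm overhang allowed); the shaker stands upright (within 0.1 rad) on the worktop with its foot wholly off the mat (its axis at least 19 mm beyond an edge); both at rest (all of step 2 and (x of shaker in the frame of mat above 0.114 m or x of shaker in the frame of mat below -0.114 m or y of shaker in the frame of mat above 0.144 m or y of shaker in the frame of mat below -0.144 m) and angle between shaker's own z axis and vertical below 0.1 rad and height (world z) of shaker between -0.01 and 0.006 m and linear speed of each of board, shaker below 0.02 m/s); the robot touches nothing.
It fails at once if the glass, cup, fork or spoon by the work is moved by more than 20 mm (distance of any of gilt_glass, cup, fork, spoon from where it was at the start of the episode above 0.02 m).
It fails at once if the shaker is knocked over (leans more than 34 degrees) (angle between shaker's own z axis and vertical above 0.6 rad).
It fails at once if the shaker is lifted (20 mm above the mat) or the board is lifted (its centre 15 mm higher than when it stands) (height (world z) of shaker above 0.023 m or height (world z) of board_centre above 0.103 m).
It fails at once if the shaker or the board is taken between the fingers ((horizontal distance between the grasp point and shaker below 0.012 m and height (world z) of the grasp point below 0.09 m) or (y of the grasp point in the frame of board_centre between -0.013 and 0.013 m and x of the grasp point in the frame of board_centre between -0.067 and 0.067 m and z of the grasp point in the frame of board_centre between -0.082 and 0.082 m)).
It also fails if it takes over 51 s, if anything falls off the work surface, if the arm or the gripper's body presses on something with over 40 N, if the wrist force passes 120 N, or if a joint passes its speed limit or range.

### The arm

A 7-joint arm with a two-finger parallel gripper is mounted at the origin on a cart in front of the work surface, level with it; the furniture and walls round the work are solid. World frame = base frame: x ahead of the robot, y to its left, z up, the work surface at z = 0. Lengths are in m, angles in rad, forces in N, time in s.
With the tool pointing down it reaches from about 0.4 to 0.85 m from the base axis. Payload 4.4 kg.
Tool frame: the origin (TCP) lies midway between the tips of the shut fingers; the grasp point (between the pads) lies 19 mm behind it (pinch_z is the distance from the TCP to the grasp point, in m); y points along the fingers, x is the direction in which the jaws open and shut, and the axes are right-handed (so a half turn about y gives the same grasp; the last joint's range is limited). The gripper opens to 94 mm and grips with 3 to 60 N. Pads are 16 mm wide; open, the fingers measure 119 mm over their backs; the gripper's body (75 mm by 177 mm) begins 78 mm behind the grasp point.
Start: joints at [1.2, 0.628, 0.038, 1.517, -0.027, 0.996, -0.02], TCP at [0.195, -0.62, 0.205] pointing down, gripper open.
Joint ranges: [-3.06, 3.06], [-0.37, 2.12], [-1.25, 1.32], [0.18, 2.47], [-1.1, 4.24], [0.23, 1.98], [-2.94, 2.94]. Speed limits (rad/s): [2.57, 2.57, 3.14, 3.14, 3.14, 3.14, 3.14].

### API

Orientations are given as a unit quaternion [w, x, y, z].
In Python, from plant import * gives the robot as it stands.
- The arm moves only by the tool jog_arm, never from a script. Its argument "increments" is a list of rows, each a list of 3 entries, a list of its own where there are three numbers: the shift along the tool's x, y, z in units of 0.75 m (1.0 is 0.75 m), then the turn, a rotation vector about the tool's x, y, z in units of 45 degrees (1.0 is 45 degrees), then the finger opening in mm, from 0 to 94. In form: [[[dx, dy, dz], [rx, ry, rz], grip], ...]. A call has exactly 10 rows; each row is the pose to reach, as a shift and turn from the pose commanded when the call began, along the tool's axes at that moment; what a row does not reach only later rows make up. A row lasts 1/12 s, in which the tool goes at most 41.7 mm and 7.16 degrees, less where a joint would pass 70% of its speed; a pose out of reach is approached as far as the arm can. A call with a number of a shift or a turn outside -1 to 1 is refused whole. A call with a gripper value outside its range is refused whole. The fingers move at their own pace and stop on an object; the grip force is fixed at half the most. Time passes only in rows, so rows that repeat a pose let the fingers close, or fill a call up. It gives the time, the measured TCP pose, the force and the opening at its end, in the units of the state.
- state(): the state, without advancing time (a new reading comes with each control period).
- snapshot(name): name is "scene" or "top" or "wrist"; returns the picture (384x512x3 uint8, blue, green, red); there is no depth.
- get_calibration(name): a dict with "K" (3x3 intrinsics, pixels), "D" ([k1, k2, p1, p2, k3] as OpenCV has them; the pictures are not rectified), "camera_from_world" (4x4, takes a point from world to camera coordinates); the wrist camera has in their place "mount" (4x4, takes a point from camera to tool coordinates, whose origin is the TCP and whose axes are the tool frame's). Camera axes: x right, y down, z forward; pixel columns grow to the right and rows downward; lengths in m; the calibration is good to about 2 mm. A picture is of the moment at which its call begins: read the wrist's pose just before it. get_calibration takes no time and is no camera call.
- job_done(): hands the job in, once; it reports no verdict.
Trained networks look in the newest picture that a camera, given by its name, has taken for a name from the list of things; names that differ only in an ending like _2 or _b are one class to them, and where a whole thing is asked for, a point or a joint stands for the part that bears it (a point fixed in the world has none). Each returns a list of dicts, best first, with "score" (0 to 1); they miss things now and then, are a little off and sometimes report something else, mostly with a low value. They report only what shows in the picture. A call takes as long as a camera call. They do not tell look-alikes from the thing itself.
- outline_of(camera, query): "mask" (384x512 bool, what is visible of it) and "bbox" ([left, top, right, bottom] in pixels, round what is visible of it).
The state is a dict: "time_s": time; "joint_pos": joint angles; "dq": joint speeds; "tau": joint torques, N m; "tool_pos": TCP position; "orientation": TCP orientation; "wrist_force": force on the tool from outside, world axes, zero at the start; "ft_torque": the same for the moment, N m; "gripper_width": finger opening in m.
Only numpy, scipy, OpenCV 4.12 (cv2) and the standard library are available. Lean on these libraries where they do the work, as an engineer would, in place of code of your own. Each camera call takes 0.05 s, during which the arm holds its last target.

## Working session

There is one attempt and no reset: what is moved stays moved. The work goes in short steps, Python scripts to look and compute and a tool call to move; the robot and the scene stay as the last step left them, time stands still between calls to the robot, and variables do not carry over. Pictures are saved under pics/ and viewed, and the job is handed in when it is done.

Besides the shell and the picture viewer there is one more tool, called after ">>>" as name([rows], argument=value, ...), one row to a line, values as JSON. jog_arm: Moves the arm, as the interface text tells. Shifts and turns lie within -1 to 1; 1 stands for 0.75 m of shift or 45 degrees of turn. Its arguments: {"type":"object","properties":{"increments":{"type":"array"}},"required":["increments"]}

```bash
ls; mkdir -p pics; python3 - <<'E'
from plant import *
import cv2,numpy as np
s=state();print({k:np.round(v,3).tolist() for k,v in s.items()})
for c in ["scene","top","wrist"]:
    cv2.imwrite(f"pics/{c}0.png",snapshot(c)); k=get_calibration(c); print(c,{a:np.round(b,4).tolist() for a,b in k.items()})
E
```

```text
pics
{'time_s': 0.0, 'joint_pos': [1.2, 0.629, 0.038, 1.518, -0.027, 0.996, -0.02], 'dq': [-0.001, -0.001, -0.0, -0.001, 0.001, -0.0, -0.0], 'tau': [0.0, -54.972, 1.144, -18.664, -0.052, 0.024, 0.0], 'tool_pos': [0.195, -0.619, 0.205], 'orientation': [0.571, -0.57, 0.419, -0.418], 'wrist_force': [-0.171, 0.084, -0.215], 'ft_torque': [0.014, 0.058, 0.03], 'gripper_width': 0.094}
scene {'K': [[485.7936, 0.0, 251.0024], [0.0, 485.7936, 195.9641], [0.0, 0.0, 1.0]], 'D': [-0.1238, 0.0, 0.0, 0.0, 0.0], 'camera_from_world': [[-0.155, -0.9877, -0.0223, 0.1061], [-0.4569, 0.0916, -0.8848, 0.3398], [0.8759, -0.1269, -0.4655, 1.4466], [0.0, 0.0, 0.0, 1.0]]}
top {'K': [[401.4098, 0.0, 255.1532], [0.0, 401.4098, 191.3461], [0.0, 0.0, 1.0]], 'D': [-0.0424, 0.0, 0.0, 0.0, 0.0], 'camera_from_world': [[-0.3255, -0.9455, 0.0118, 0.1903], [-0.8028, 0.2697, -0.5317, 0.4458], [0.4995, -0.1826, -0.8468, 1.5376], [0.0, 0.0, 0.0, 1.0]]}
wrist {'K': [[318.5023, 0.0, 258.2549], [0.0, 318.5023, 193.1936], [0.0, 0.0, 1.0]], 'D': [-0.0381, 0.0, 0.0, 0.0, 0.0], 'mount': [[1.0, 0.0009, -0.0001, -0.0006], [0.0003, -0.2846, 0.9586, -0.179], [0.0008, -0.9586, -0.2846, 0.0829], [0.0, 0.0, 0.0, 1.0]]}
```

View pics/scene0.png

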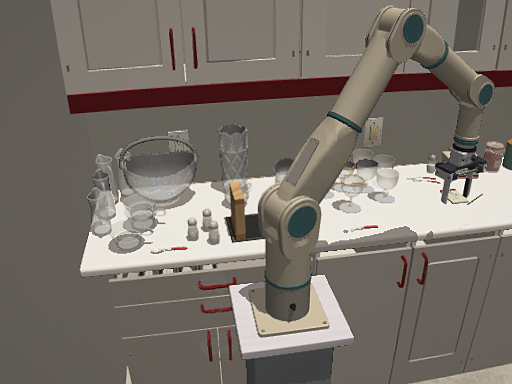

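View pics/top0.png

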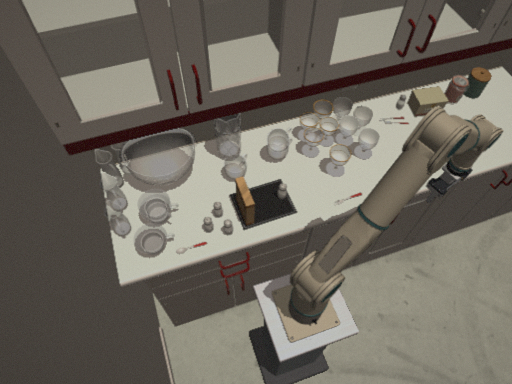

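```bash
python3 - <<'E'
from plant import *
import numpy as np,pickle
out={}
for c in ["scene","top"]:
  for q in ["mat","board","shaker","gilt_glass","cup","fork","spoon"]:
    r=outline_of(c,q); out[c,q]=r
    print(c,q,[(round(d['score'],2),np.round(d['bbox']).tolist(),int(d['mask'].sum())) for d in r])
pickle.dump(out,open('o.pkl','wb'))
E
```

```text
scene mat [(0.8, [222.0, 210.0, 264.0, 241.0], 466)]
scene board [(0.91, [230.0, 178.0, 244.0, 240.0], 690)]
scene shaker [(0.79, [187.0, 216.0, 198.0, 237.0], 208), (0.78, [209.0, 224.0, 220.0, 243.0], 213), (0.69, [202.0, 208.0, 213.0, 232.0], 189)]
scene gilt_glass [(0.85, [340.0, 178.0, 369.0, 215.0], 629)]
scene cup [(0.77, [109.0, 220.0, 154.0, 255.0], 998)]
scene fork [(0.61, [373.0, 227.0, 376.0, 226.0], 2)]
scene spoon []
top mat [(0.96, [231.0, 181.0, 297.0, 225.0], 1496)]
top board [(0.94, [233.0, 177.0, 255.0, 222.0], 562)]
top shaker [(0.71, [212.0, 202.0, 221.0, 218.0], 118), (0.68, [204.0, 215.0, 213.0, 232.0], 134), (0.61, [223.0, 223.0, 233.0, 236.0], 125), (0.61, [233.0, 176.0, 255.0, 224.0], 581), (0.53, [276.0, 182.0, 288.0, 199.0], 114)]
top gilt_glass [(0.63, [323.0, 144.0, 349.0, 180.0], 555)]
top cup [(0.74, [131.0, 224.0, 177.0, 255.0], 900)]
top fork [(0.37, [342.0, 195.0, 360.0, 206.0], 27)]
top spoon [(0.57, [176.0, 243.0, 206.0, 253.0], 101)]
```

View enlarged.

```bash
cat > h.py <<'E'
import numpy as np,cv2
from plant import *
def ray(c,px):
    k=get_calibration(c);K=np.array(k['K']);D=np.array(k['D']);T=np.array(k['camera_from_world'])
    u=cv2.undistortPoints(np.array(px,float).reshape(-1,1,2),K,D).reshape(-1,2)
    d=np.c_[u,np.ones(len(u))]@T[:3,:3]; o=-T[:3,:3].T@T[:3,3]
    return o,d
def atz(c,px,z):
    o,d=ray(c,px); t=(z-o[2])/d[:,2]; return o+t[:,None]*d
def proj(c,P):
    k=get_calibration(c);T=np.array(k['camera_from_world'])
    r,_=cv2.Rodrigues(T[:3,:3]); return cv2.projectPoints(np.array(P,float).reshape(-1,1,3),r,T[:3,3],np.array(k['K']),np.array(k['D']))[0].reshape(-1,2)
E
python3 - <<'E'
import cv2
a=cv2.imread('pics/top0.png')[140:260,140:300]
cv2.imwrite('pics/t0z.png',cv2.resize(a,None,fx=5,fy=5,interpolation=cv2.INTER_CUBIC))
a=cv2.imread('pics/scene0.png')[165:265,140:300]
cv2.imwrite('pics/s0z.png',cv2.resize(a,None,fx=5,fy=5,interpolation=cv2.INTER_CUBIC))
E
```

```text
(no output)
```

View pics/t0z.png

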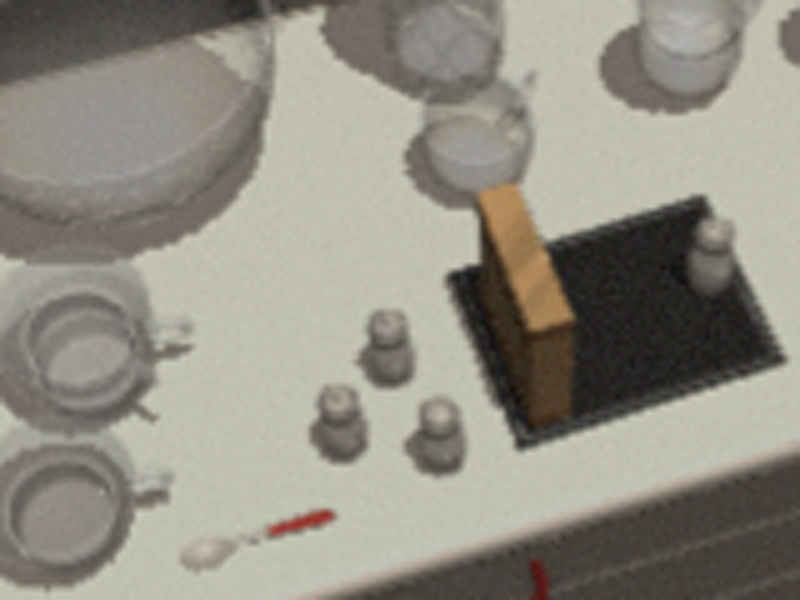

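View pics/s0z.png

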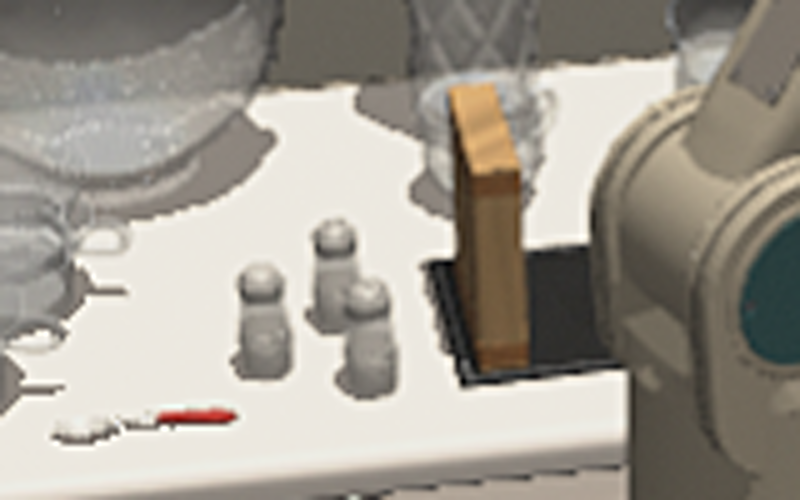

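```bash
python3 - <<'E'
from h import *
from scipy.optimize import least_squares
px=np.array([[450,275],[520,447],[783,358],[705,197]])/5+140
W=atz('top',px,0.003);print(W.round(4)); 
for i in range(4): print(np.linalg.norm(W[i]-W[(i+1)%4]).round(4))
# fit: mat +y to robot left/back ; use corners
def rect(p,hx,hy,z): 
    c,s=np.cos(p[2]),np.sin(p[2]); R=np.array([[c,-s],[s,c]])
    q=np.array([[hx,hy],[-hx,hy],[-hx,-hy],[hx,-hy]])@R.T+p[:2]
    return np.c_[q,np.full(4,z)]
f=lambda p:(proj('top',rect(p,.095,.125,.003))-px).ravel()
r=least_squares(f,[*W.mean(0)[:2],0]);print('mat',r.x.round(4),np.degrees(r.x[2]),f(r.x).round(2))
m=r.x
# board top face corners: top z=.173 
bpt=np.array([[480,197],[515,185],[572,322],[527,332]])/5+140
B=atz('top',bpt,.173);print('board top',B.round(4))
fb=lambda p:(proj('top',rect(p,.07,.018,.173))-bpt[[0,3,2,1]]).ravel()
r=least_squares(fb,[*B.mean(0)[:2],m[2]]);print('board',r.x.round(4),np.degrees(r.x[2]),fb(r.x).round(2))
b2=(np.array([[450,90],[492,84],[519,172],[473,178]])/5+np.array([140,165]))
print('scene est',atz('scene',b2,.173).mean(0), atz('scene',b2,.173).round(3))
def inmat(P): 
    c,s=np.cos(m[2]),np.sin(m[2]); return (np.array(P)[...,:2]-m[:2])@np.array([[c,-s],[s,c]])
print('board in mat',inmat(r.x),atz('scene',b2,.173).mean(0)-0, inmat(atz('scene',b2,.173).mean(0)))
# shaker: mask center ~ z .048
for q,z in (([(711,292)],.003),([(716,222)],.093),([(713,258)],.048)):
    P=atz('top',np.array(q)/5+140,z);print('shaker',P,inmat(P))
for n,c,p,z in (('glassfoot','scene',(350,208),0),('cup','top',(154,239),.03),('fork1','top',(335,203),.005),('fork2','top',(362,195),.005),('spoon1','top',(177,251),.005),('spoon2','top',(206,243),.005),('sh1','top',(218,215),0),('sh2','top',(208,230),0),('sh3','top',(228,232),0),('glasstop','top',(340,152),.127),('glassfoot','top',(337,174),0),('nearmug','top',(234,173),.0)):
    P=atz(c,[p],z)[0];print(n,P.round(3),inmat(P).round(3))
E
```

```text
[[ 0.5742  0.123   0.003 ]
 [ 0.3908  0.1171  0.003 ]
 [ 0.3996 -0.1283  0.003 ]
 [ 0.5801 -0.1242  0.003 ]]
0.1835
0.2456
0.1805
0.2472
mat [ 0.4867 -0.0032  0.0286] 1.6414184553169808 [-0.56 -0.6  -0.23  0.65  0.92  0.66 -0.14 -0.95]
board top [[0.5357 0.1018 0.173 ]
 [0.5379 0.0711 0.173 ]
 [0.3999 0.0689 0.173 ]
 [0.4026 0.1053 0.173 ]]
board [ 0.4692  0.0868 -0.0076] -0.4376036625794097 [-0.82 -0.55  0.26  0.67 -0.02  0.2   0.57 -0.41]
scene est [0.4656356  0.08329201 0.173     ] [[0.535 0.099 0.173]
 [0.539 0.067 0.173]
 [0.396 0.067 0.173]
 [0.393 0.1   0.173]]
board in mat [-0.01482892  0.0904605 ] [0.4656356  0.08329201 0.173     ] [-0.01853828  0.08709933]
shaker [[ 0.48289652 -0.09269776  0.003     ]] [[-0.00632554 -0.08931265]]
shaker [[ 0.49842619 -0.0966369   0.093     ]] [[ 0.00908492 -0.09369501]]
shaker [[ 0.49047271 -0.09416811  0.048     ]] [[ 0.00120542 -0.09099941]]
glassfoot [ 0.557 -0.392  0.   ] [ 0.059 -0.39 ]
cup [0.454 0.487 0.03 ] [-0.019  0.491]
fork1 [ 0.385 -0.306  0.005] [-0.111 -0.3  ]
fork2 [ 0.383 -0.44   0.005] [-0.116 -0.434]
spoon1 [0.383 0.41  0.005] [-0.091  0.416]
spoon2 [0.38  0.287 0.005] [-0.098  0.293]
sh1 [0.495 0.202 0.   ] [0.014 0.205]
sh2 [0.438 0.263 0.   ] [-0.041  0.267]
sh3 [0.402 0.185 0.   ] [-0.079  0.19 ]
glasstop [ 0.559 -0.388  0.127] [ 0.061 -0.387]
glassfoot [ 0.527 -0.384  0.   ] [ 0.029 -0.382]
nearmug [0.685 0.07  0.   ] [0.2   0.067]
```

```bash
cat >> h.py <<'E'
from scipy.spatial.transform import Rotation as Ro
def pose():
    s=state();q=s['orientation'];R=Ro.from_quat([q[1],q[2],q[3],q[0]]);return np.array(s['tool_pos']),R,s
def Rdown(yaw,flip=0): # tool y down, tool x along world x rotated yaw; tool z = x cross y
    x=np.array([np.cos(yaw),np.sin(yaw),0]);y=np.array([0,0,-1.]);z=np.cross(x,y)
    if flip: x,z=-x,-z
    return Ro.from_matrix(np.c_[x,y,z])
def delta(target,Rt,p=None,R=None):
    p0,R0,_=pose()
    if p is not None: p0=np.array(p)
    if R is not None: R0=R
    d=R0.inv().apply(np.array(target)-p0)/.75; r=(R0.inv()*Rt).as_rotvec()/np.radians(45)
    return d.round(4),r.round(4)
E
python3 - <<'E'
from h import *
p,R,s=pose();print(p,R.as_matrix().round(3))
for f in (0,1):
    print(f,Rdown(.028,f).as_matrix().round(2).tolist(),delta([.48,-.045,.30],Rdown(.028,f)))
E
```

```text
[ 0.19509163 -0.62004584  0.2054891 ] [[ 0.3    0.     0.954]
 [-0.954 -0.     0.3  ]
 [ 0.    -1.     0.   ]]
0 [[1.0, 0.0, -0.03], [0.03, 0.0, 1.0], [0.0, -1.0, 0.0]] (array([-0.6174, -0.126 ,  0.5925]), array([-0.0000e+00, -1.6476e+00,  1.0000e-04]))
1 [[-1.0, 0.0, 0.03], [-0.03, -0.0, -1.0], [0.0, -1.0, -0.0]] (array([-0.6174, -0.126 ,  0.5925]), array([-1.0000e-04,  2.3524e+00, -0.0000e+00]))
```

>>> jog_arm([
  [[-0.617, -0.126, 0.592], [0, -1.648, 0], 24],
  [[-0.617, -0.126, 0.592], [0, -1.648, 0], 24],
  [[-0.617, -0.126, 0.592], [0, -1.648, 0], 24],
  [[-0.617, -0.126, 0.592], [0, -1.648, 0], 24],
  [[-0.617, -0.126, 0.592], [0, -1.648, 0], 24],
  [[-0.617, -0.126, 0.592], [0, -1.648, 0], 24],
  [[-0.617, -0.126, 0.592], [0, -1.648, 0], 24],
  [[-0.617, -0.126, 0.592], [0, -1.648, 0], 24],
  [[-0.617, -0.126, 0.592], [0, -1.648, 0], 24],
  [[-0.617, -0.126, 0.592], [0, -1.648, 0], 24],
])

```text
out of range: row 1 has -1.648, outside -1 to 1
```

```bash
python3 - <<'E'
from h import *
p,R,s=pose();print(s['time_s'],p,R.as_matrix().round(3),np.round(s['joint_pos'],2),s['gripper_width'])
print(delta([.48,-.03,.30],Rdown(.028,0)))
E
```

```text
0.85 [ 0.19509163 -0.62004584  0.2054891 ] [[ 0.3    0.     0.954]
 [-0.954 -0.     0.3  ]
 [ 0.    -1.     0.   ]] [ 1.2   0.63  0.04  1.52 -0.03  1.   -0.02] 0.09397209357126113
(array([-0.6365, -0.126 ,  0.5985]), array([-0.0000e+00, -1.6476e+00,  1.0000e-04]))
```

>>> jog_arm([
  [[-0.617, -0.126, 0.592], [0, -1, 0], 24],
  [[-0.617, -0.126, 0.592], [0, -1, 0], 24],
  [[-0.617, -0.126, 0.592], [0, -1, 0], 24],
  [[-0.617, -0.126, 0.592], [0, -1, 0], 24],
  [[-0.617, -0.126, 0.592], [0, -1, 0], 24],
  [[-0.617, -0.126, 0.592], [0, -1, 0], 24],
  [[-0.617, -0.126, 0.592], [0, -1, 0], 24],
  [[-0.617, -0.126, 0.592], [0, -1, 0], 24],
  [[-0.617, -0.126, 0.592], [0, -1, 0], 24],
  [[-0.617, -0.126, 0.592], [0, -1, 0], 24],
])

```text
time_s: 1.68
tool_pos: [0.3785, -0.249, 0.2669]
orientation: [-0.687, 0.687, -0.168, 0.169]
wrist_force: [0.3, -0.6, 0.1]
gripper_width: 0.0308
```

```bash
python3 - <<'E'
from h import *
p,R,s=pose();print(s['time_s'],p,R.as_matrix().round(3),np.round(s['joint_pos'],2),s['gripper_width'])
print(delta([.48,-.03,.30],Rdown(.028,0)))
E
```

```text
1.6833 [ 0.37854573 -0.24898389  0.26685572] [[ 0.886  0.001  0.463]
 [-0.463 -0.001  0.886]
 [ 0.001 -1.    -0.   ]] [ 0.72  0.28 -0.26  1.95  0.09  0.92 -0.06] 0.030829338604470045
(array([-0.0152, -0.0443,  0.3214]), array([ 6.000e-04, -6.482e-01,  1.000e-03]))
```

>>> jog_arm([
  [[-0.015, -0.044, 0.321], [0, -0.648, 0], 24],
  [[-0.015, -0.044, 0.321], [0, -0.648, 0], 24],
  [[-0.015, -0.044, 0.321], [0, -0.648, 0], 24],
  [[-0.015, -0.044, 0.321], [0, -0.648, 0], 24],
  [[-0.015, -0.044, 0.321], [0, -0.648, 0], 24],
  [[-0.015, -0.044, 0.321], [0, -0.648, 0], 24],
  [[-0.015, -0.044, 0.321], [0, -0.648, 0], 24],
  [[-0.015, -0.044, 0.321], [0, -0.648, 0], 24],
  [[-0.015, -0.044, 0.321], [0, -0.648, 0], 24],
  [[-0.015, -0.044, 0.321], [0, -0.648, 0], 24],
])

```text
time_s: 2.52
tool_pos: [0.4787, -0.0338, 0.2989]
orientation: [-0.707, 0.707, 0.009, -0.009]
wrist_force: [0.6, -0.4, 0.4]
gripper_width: 0.0238
```

```bash
python3 - <<'E'
from h import *
import pickle
p,R,s=pose();print(s['time_s'],p,R.as_matrix().round(3),np.round(s['joint_pos'],2),s['gripper_width'])
im=snapshot('wrist');cv2.imwrite('pics/w1.png',im)
o={}
for q in ["mat","board","shaker"]:
    r=outline_of('wrist',q);o[q]=r;print(q,[(round(d['score'],2),np.round(d['bbox']).tolist()) for d in r])
pickle.dump((p,R.as_matrix(),o),open('w1.pkl','wb'))
cv2.imwrite('pics/w1z.png',cv2.resize(im,(800,600),interpolation=cv2.INTER_CUBIC))
E
```

```text
2.5167 [ 0.47866204 -0.03380612  0.29892154] [[ 1.    -0.001 -0.026]
 [ 0.026 -0.001  1.   ]
 [-0.001 -1.    -0.001]] [ 0.37  0.3  -0.47  1.83  0.16  1.04 -0.14] 0.023752375287703804
mat [(0.67, [202.0, 81.0, 337.0, 214.0])]
board [(0.67, [180.0, 36.0, 340.0, 84.0])]
shaker [(0.72, [258.0, 185.0, 286.0, 226.0]), (0.49, [195.0, 2.0, 219.0, 8.0])]
```

View pics/w1z.png

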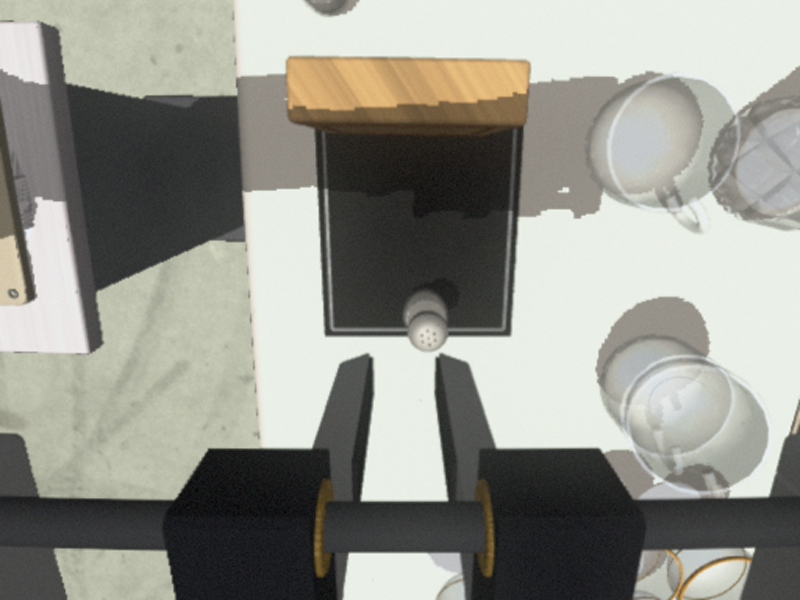

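```bash
cat >> h.py <<'E'
def wcal(p,Rm):
    k=get_calibration('wrist');M=np.array(k['mount']);T=np.eye(4);T[:3,:3]=Rm;T[:3,3]=p
    return np.array(k['K']),np.array(k['D']),np.linalg.inv(T@M)
def watz(p,Rm,px,z):
    K,D,T=wcal(p,Rm);u=cv2.undistortPoints(np.array(px,float).reshape(-1,1,2),K,D).reshape(-1,2)
    d=np.c_[u,np.ones(len(u))]@T[:3,:3];o=-T[:3,:3].T@T[:3,3];return o+((np.broadcast_to(z,len(u))-o[2])/d[:,2])[:,None]*d
E
python3 - <<'E'
from h import *
import pickle
p,Rm,o=pickle.load(open('w1.pkl','rb'))
f=lambda l,z:watz(p,Rm,np.array(l)/1.5625,z)
m=f([(326,335),(511,335),(523,128),(318,130)],.003);print('mat BL BR edgeR edgeL',m.round(4),np.linalg.norm(m[1]-m[0]))
b=f([(288,57),(530,60),(528,123),(290,125)],.173);print('board',b.round(4),b.mean(0),[np.linalg.norm(b[i]-b[(i+1)%4]).round(4) for i in range(4)])
print('board yaw',np.arctan2(*(b[1]-b[0])[[1,0]]),np.arctan2(*(b[2]-b[3])[[1,0]]))
print('cap',f([(428,333)],.093),'foot',f([(424,307)],.003))
yaw=np.mean([np.arctan2((m[1]-m[0])[1],(m[1]-m[0])[0]),np.arctan2(-(m[2]-m[1])[0],(m[2]-m[1])[1]),np.arctan2(-(m[3]-m[0])[0],(m[3]-m[0])[1])])
print([np.arctan2((m[1]-m[0])[1],(m[1]-m[0])[0]),np.arctan2(-(m[2]-m[1])[0],(m[2]-m[1])[1]),np.arctan2(-(m[3]-m[0])[0],(m[3]-m[0])[1])])
ex=np.array([np.cos(yaw),np.sin(yaw)]);ey=np.array([-ex[1],ex[0]])
c=(m[0]+m[1])[:2]/2+ey*.125;print('mat centre',c,yaw)
print('board in mat',(b[:,:2]-c)@ex,(b[:,:2]-c)@ey)
print('TCP',p)
E
```

```text
mat BL BR edgeR edgeL [[ 0.4015 -0.1285  0.003 ]
 [ 0.5896 -0.1234  0.003 ]
 [ 0.5834  0.0762  0.003 ]
 [ 0.3975  0.0694  0.003 ]] 0.1881571386389777
board [[0.4094 0.1014 0.173 ]
 [0.5458 0.1035 0.173 ]
 [0.5477 0.0697 0.173 ]
 [0.4094 0.0649 0.173 ]] [0.47808233 0.08486808 0.173     ] [np.float64(0.1364), np.float64(0.0339), np.float64(0.1384), np.float64(0.0366)]
board yaw 0.015156063878427562 0.03470733602279234
cap [[ 0.49961632 -0.09060179  0.093     ]] foot [[ 0.4999539  -0.09600569  0.003     ]]
[np.float64(0.0268573845957449), np.float64(0.031235867872594247), np.float64(0.020378240043191987)]
mat centre [ 0.49227765 -0.00098732] 0.026157164170510377
board in mat [-0.0801544   0.05623659  0.05724803 -0.08111015] [0.1045549  0.10305438 0.06918148 0.06799846]
TCP [ 0.47866204 -0.03380612  0.29892154]
```

```bash
python3 - <<'E'
from h import *
p,R,s=pose();print(p)
print(delta([.4985,-.040,.05],Rdown(.026,0)))
E
```

```text
[ 0.47902804 -0.03325164  0.29912051]
(array([ 0.0258,  0.3322, -0.0095]), array([ 0.0005, -0.    , -0.0004]))
```

>>> jog_arm([
  [[0.026, 0.05, -0.0095], [0, 0, 0], 24],
  [[0.026, 0.09, -0.0095], [0, 0, 0], 24],
  [[0.026, 0.13, -0.0095], [0, 0, 0], 24],
  [[0.026, 0.17, -0.0095], [0, 0, 0], 24],
  [[0.026, 0.21, -0.0095], [0, 0, 0], 24],
  [[0.026, 0.25, -0.0095], [0, 0, 0], 24],
  [[0.026, 0.29, -0.0095], [0, 0, 0], 24],
  [[0.026, 0.332, -0.0095], [0, 0, 0], 24],
  [[0.026, 0.332, -0.0095], [0, 0, 0], 24],
  [[0.026, 0.332, -0.0095], [0, 0, 0], 24],
])

```text
time_s: 3.55
tool_pos: [0.4979, -0.0389, 0.0494]
orientation: [-0.707, 0.707, 0.009, -0.011]
wrist_force: [0.6, 0.3, -0.4]
gripper_width: 0.0239
```

```bash
python3 - <<'E'
from h import *
p,R,s=pose();print(p,s['wrist_force'],R.as_matrix().round(3))
print(delta([.4985,-.040,.009],Rdown(.026,0)))
im=snapshot('wrist');cv2.imwrite('pics/w2.png',im)
a=snapshot('top')[140:260,200:360]
cv2.imwrite('pics/t2z.png',cv2.resize(a,None,fx=5,fy=5,interpolation=cv2.INTER_CUBIC))
E
```

```text
[ 0.4979458  -0.03886908  0.04943068] [ 0.56035532  0.3245968  -0.3797034 ] [[ 1.    -0.003 -0.028]
 [ 0.028 -0.     1.   ]
 [-0.003 -1.     0.   ]]
(array([ 0.0009,  0.0539, -0.0015]), array([-0.    ,  0.0024, -0.0043]))
```

View pics/w2.png

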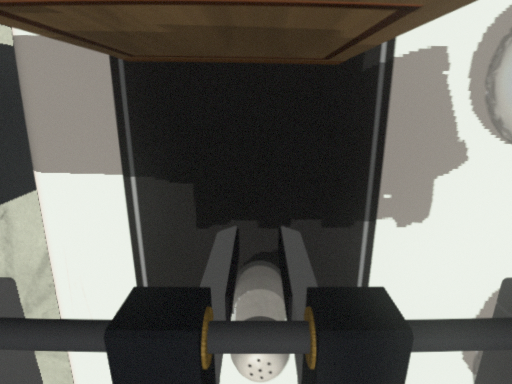

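View pics/t2z.png

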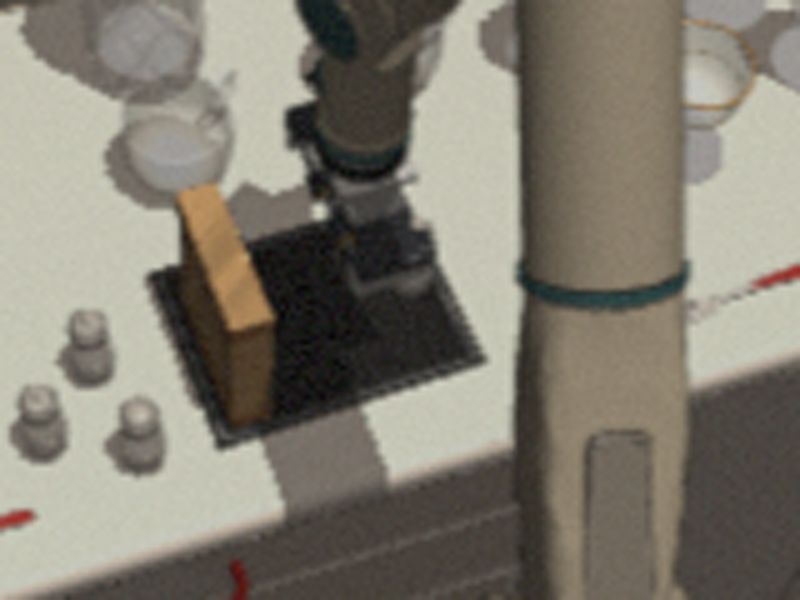

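>>> jog_arm([
  [[0.001, 0.02, -0.002], [0, 0, 0], 24],
  [[0.001, 0.04, -0.002], [0, 0, 0], 24],
  [[0.001, 0.054, -0.002], [0, 0, 0], 24],
  [[0.001, 0.054, -0.002], [0, 0, 0], 24],
  [[0.001, 0.054, -0.01], [0, 0, 0], 24],
  [[0.001, 0.054, -0.018], [0, 0, 0], 24],
  [[0.001, 0.054, -0.024], [0, 0, 0], 24],
  [[0.001, 0.054, -0.03], [0, 0, 0], 24],
  [[0.001, 0.054, -0.036], [0, 0, 0], 24],
  [[0.001, 0.054, -0.042], [0, 0, 0], 24],
])

```text
time_s: 4.48
tool_pos: [0.5009, -0.0708, 0.01]
orientation: [-0.707, 0.707, 0.01, -0.01]
wrist_force: [-0.0, -0.0, -0.4]
gripper_width: 0.0236
```

```bash
python3 - <<'E'
from h import *
p,R,s=pose();print(p,s['wrist_force'],R.as_matrix().round(3))
im=snapshot('wrist');cv2.imwrite('pics/w3.png',im)
E
```

```text
[ 0.50090373 -0.07078681  0.01001109] [-0.04134904 -0.02738198 -0.43889368] [[ 1.     0.    -0.028]
 [ 0.028 -0.     1.   ]
 [ 0.    -1.    -0.   ]]
```

View pics/w3.png

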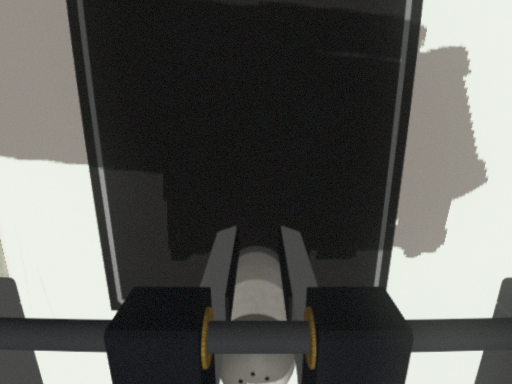

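>>> jog_arm([
  [[0, 0, -0.005], [0, 0, 0], 24],
  [[0, 0, -0.011], [0, 0, 0], 24],
  [[0, 0, -0.017], [0, 0, 0], 24],
  [[0, 0, -0.023], [0, 0, 0], 24],
  [[0, 0, -0.029], [0, 0, 0], 24],
  [[0, 0, -0.035], [0, 0, 0], 24],
  [[0, 0, -0.041], [0, 0, 0], 24],
  [[0, 0, -0.047], [0, 0, 0], 24],
  [[0, 0, -0.052], [0, 0, 0], 24],
  [[0, 0, -0.052], [0, 0, 0], 24],
])

```text
time_s: 5.37
tool_pos: [0.5018, -0.1103, 0.0097]
orientation: [-0.707, 0.707, 0.009, -0.01]
wrist_force: [0.0, 0.6, -0.2]
gripper_width: 0.0241
```

```bash
python3 - <<'E'
from h import *
p,R,s=pose();print(p,s['wrist_force'],R.as_matrix().round(3))
im=snapshot('wrist');cv2.imwrite('pics/w4.png',im)
E
```

```text
[ 0.50176908 -0.11029809  0.00968353] [ 0.04068003  0.55668361 -0.19345477] [[ 1.    -0.    -0.027]
 [ 0.027 -0.001  1.   ]
 [-0.    -1.    -0.001]]
```

View pics/w4.png

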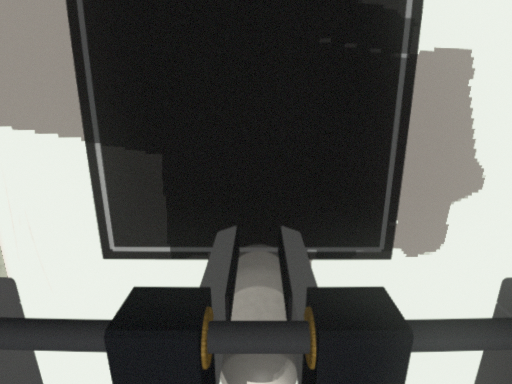

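>>> jog_arm([
  [[0, 0, -0.006], [0, 0, 0], 24],
  [[0, 0, -0.012], [0, 0, 0], 24],
  [[0, 0, -0.018], [0, 0, 0], 24],
  [[0, 0, -0.024], [0, 0, 0], 24],
  [[0, 0, -0.03], [0, 0, 0], 24],
  [[0, 0, -0.036], [0, 0, 0], 24],
  [[0, 0, -0.042], [0, 0, 0], 24],
  [[0, 0, -0.047], [0, 0, 0], 24],
  [[0, 0, -0.051], [0, 0, 0], 24],
  [[0, 0, -0.051], [0, 0, 0], 24],
])

```text
time_s: 6.25
tool_pos: [0.5029, -0.1483, 0.0097]
orientation: [-0.707, 0.707, 0.01, -0.01]
wrist_force: [-0.2, -1.3, -0.3]
gripper_width: 0.0241
```

>>> jog_arm([
  [[0, 0, 0.01], [0, 0, 0], 24],
  [[0, 0, 0.03], [0, 0, 0], 24],
  [[0, 0, 0.06], [0, 0, 0], 24],
  [[0, 0, 0.09], [0, 0, 0], 24],
  [[0, -0.02, 0.1], [0, 0, 0], 24],
  [[0, -0.06, 0.1], [0, 0, 0], 24],
  [[0, -0.1, 0.1], [0, 0, 0], 24],
  [[0, -0.15, 0.1], [0, 0, 0], 24],
  [[0, -0.2, 0.1], [0, 0, 0], 24],
  [[0, -0.25, 0.1], [0, 0, 0], 24],
])

```text
time_s: 7.08
tool_pos: [0.5001, -0.071, 0.1989]
orientation: [0.707, -0.707, -0.01, 0.011]
wrist_force: [0.5, 0.3, -0.2]
gripper_width: 0.024
```

>>> jog_arm([
  [[0, -0.05, 0], [0, 0, 0], 24],
  [[0, -0.1, 0], [0, 0, 0], 24],
  [[0, -0.12, 0], [0, 0, 0], 24],
  [[0, -0.12, 0], [0, 0, 0], 24],
  [[0, -0.12, 0], [0, 0, 0], 24],
  [[0, -0.12, 0], [0, 0, 0], 24],
  [[0, -0.12, 0], [0, 0, 0], 24],
  [[0, -0.12, 0], [0, 0, 0], 24],
  [[0, -0.12, 0], [0, 0, 0], 24],
  [[0, -0.12, 0], [0, 0, 0], 24],
])

```text
time_s: 7.92
tool_pos: [0.5005, -0.0722, 0.2865]
orientation: [0.707, -0.707, -0.01, 0.011]
wrist_force: [0.4, 0.3, 1.0]
gripper_width: 0.0236
```

```bash
python3 - <<'E'
from h import *
import pickle
p,R,s=pose();print(s['time_s'],p,s['wrist_force'],R.as_matrix().round(3))
im=snapshot('wrist');cv2.imwrite('pics/w5.png',cv2.resize(im,(800,600),interpolation=cv2.INTER_CUBIC))
pickle.dump((p,R.as_matrix()),open('w5.pkl','wb'))
cv2.imwrite('pics/s5.png',snapshot('scene'))
E
```

```text
7.9167 [ 0.5004912  -0.07219162  0.28650469] [0.39705303 0.25058632 1.02460484] [[ 1.    -0.001 -0.028]
 [ 0.028  0.     1.   ]
 [-0.001 -1.     0.   ]]
```

View pics/w5.png

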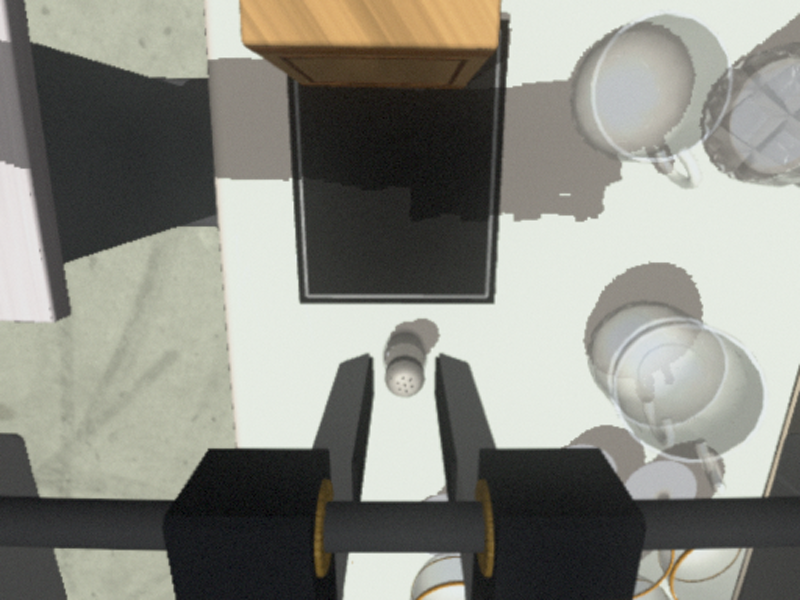

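View pics/s5.png

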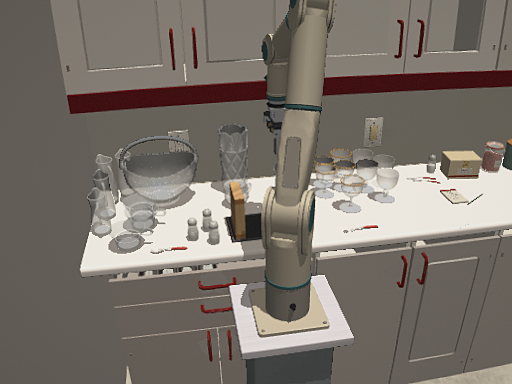

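```bash
python3 - <<'E'
from h import *
import pickle
p,Rm=pickle.load(open('w5.pkl','rb'))
f=lambda l,z:watz(p,Rm,np.array(l)/1.5625,z)
print('shaker cap',f([(405,380)],.09),'foot',f([(404,352)],.0))
print('mat BLBR',f([(300,302),(494,301)],.003),'top inner',f([(245,45),(498,47)],.173),)
print(delta([.478,.145,.285],Rdown(.026)))
E
```

```text
shaker cap [[ 0.50376091 -0.16697305  0.09      ]] foot [[ 5.03215092e-01 -1.78900314e-01 -5.55111512e-17]]
mat BLBR [[ 0.40067777 -0.12859246  0.003     ]
 [ 0.58883808 -0.12197476  0.003     ]] top inner [[0.41039927 0.06653145 0.173     ]
 [0.54657978 0.06914865 0.173     ]]
(array([-0.022 ,  0.0025,  0.2904]), array([-0.0003,  0.003 , -0.0009]))
```

>>> jog_arm([
  [[-0.005, 0.002, 0.05], [0, 0, 0], 50],
  [[-0.01, 0.002, 0.1], [0, 0, 0], 50],
  [[-0.015, 0.002, 0.15], [0, 0, 0], 50],
  [[-0.02, 0.002, 0.2], [0, 0, 0], 50],
  [[-0.022, 0.002, 0.25], [0, 0, 0], 50],
  [[-0.022, 0.002, 0.29], [0, 0, 0], 50],
  [[-0.022, 0.002, 0.29], [0, 0, 0], 50],
  [[-0.022, 0.002, 0.29], [0, 0, 0], 50],
  [[-0.022, 0.002, 0.29], [0, 0, 0], 50],
  [[-0.022, 0.002, 0.29], [0, 0, 0], 50],
])

```text
time_s: 8.85
tool_pos: [0.4784, 0.1429, 0.2855]
orientation: [-0.707, 0.707, 0.009, -0.009]
wrist_force: [0.0, -0.5, -0.7]
gripper_width: 0.0501
```

```bash
python3 - <<'E'
from h import *
p,R,s=pose();print(s['time_s'],p,s['wrist_force'],np.round(s['joint_pos'],2),s['gripper_width'])
print(delta([.478,.142,.145],Rdown(.026)))
im=snapshot('wrist');cv2.imwrite('pics/w6.png',im)
E
```

```text
8.85 [0.47839575 0.14292298 0.28549277] [ 0.03375493 -0.4773559  -0.65789578] [ 0.06  0.36 -0.56  1.81  0.22  1.04 -0.56] 0.05011766981881664
(array([-0.0005,  0.1873, -0.001 ]), array([ 0.0013, -0.0002, -0.0005]))
```

View pics/w6.png

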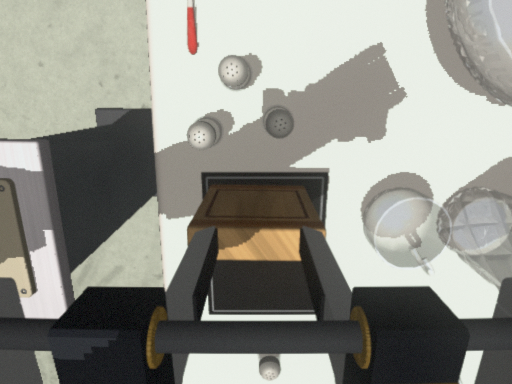

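```bash
python3 - <<'E'
from h import *
p,R,s=pose()
print(watz(p,R.as_matrix(),[(192,221),(325,226)],.173),watz(p,R.as_matrix(),[(203,174),(327,173)],.003), watz(p,R.as_matrix(),[(206,186),(308,186)],.003))
im=cv2.imread('pics/w6.png')[160:280,170:350]
cv2.imwrite('pics/w6z.png',cv2.resize(im,None,fx=4.4,fy=4.4,interpolation=cv2.INTER_CUBIC))
E
```

```text
[[0.41376065 0.1098508  0.173     ]
 [0.54480097 0.10804894 0.173     ]] [[0.39638353 0.11712856 0.003     ]
 [0.58061171 0.12356015 0.003     ]] [[0.40048509 0.09873725 0.003     ]
 [0.5537338  0.10280639 0.003     ]]
```

View pics/w6z.png

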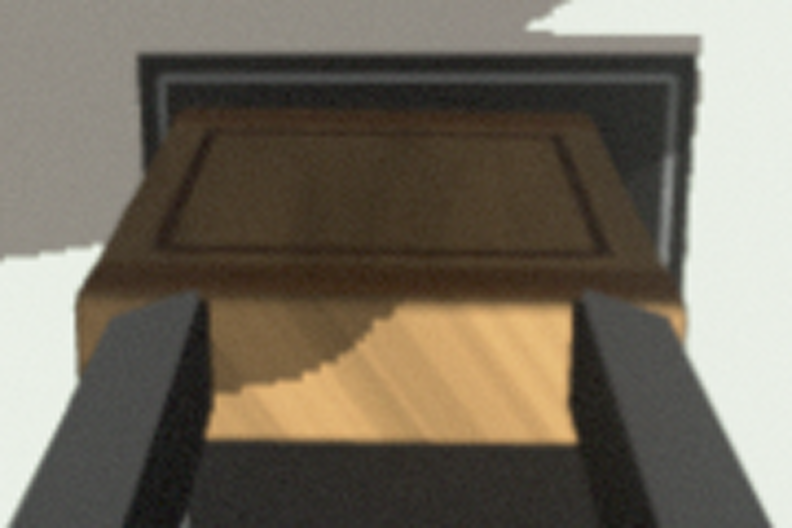

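>>> jog_arm([
  [[0, 0.04, 0], [0, 0, 0], 50],
  [[0, 0.08, 0], [0, 0, 0], 50],
  [[0, 0.12, 0], [0, 0, 0], 50],
  [[0, 0.16, 0], [0, 0, 0], 50],
  [[0, 0.187, 0], [0, 0, 0], 50],
  [[0, 0.187, 0], [0, 0, 0], 50],
  [[0, 0.187, -0.01], [0, 0, 0], 50],
  [[0, 0.187, -0.02], [0, 0, 0], 50],
  [[0, 0.187, -0.028], [0, 0, 0], 50],
  [[0, 0.187, -0.032], [0, 0, 0], 50],
])

```text
time_s: 9.73
tool_pos: [0.4799, 0.119, 0.1468]
orientation: [-0.707, 0.707, 0.01, -0.008]
wrist_force: [-0.3, -0.2, -0.0]
gripper_width: 0.0498
```

```bash
python3 - <<'E'
from h import *
p,R,s=pose();print(s['time_s'],p,s['wrist_force'])
im=snapshot('wrist');cv2.imwrite('pics/w7.png',im)
E
```

```text
9.7333 [0.47993011 0.11896389 0.14678968] [-0.28670124 -0.19749819 -0.02053213]
```

View pics/w7.png

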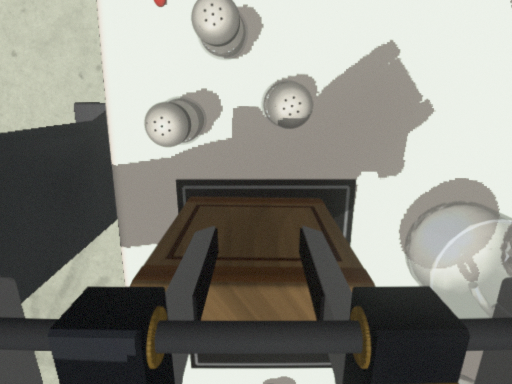

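>>> jog_arm([
  [[0, 0, -0.005], [0, 0, 0], 50],
  [[0, 0, -0.01], [0, 0, 0], 50],
  [[0, 0, -0.015], [0, 0, 0], 50],
  [[0, 0, -0.02], [0, 0, 0], 50],
  [[0, 0, -0.025], [0, 0, 0], 50],
  [[0, 0, -0.03], [0, 0, 0], 50],
  [[0, 0, -0.034], [0, 0, 0], 50],
  [[0, 0, -0.038], [0, 0, 0], 50],
  [[0, 0, -0.042], [0, 0, 0], 50],
  [[0, 0, -0.046], [0, 0, 0], 50],
])

```text
time_s: 10.62
tool_pos: [0.4798, 0.0858, 0.1454]
orientation: [-0.707, 0.707, 0.01, -0.01]
wrist_force: [0.5, 0.2, 0.4]
gripper_width: 0.05
```

```bash
python3 - <<'E'
from h import *
p,R,s=pose();print(s['time_s'],p,s['wrist_force'])
im=snapshot('wrist');cv2.imwrite('pics/w8.png',im)
E
```

```text
10.6167 [0.47976645 0.08581108 0.14542294] [0.52506965 0.24962686 0.35259069]
```

View pics/w8.png

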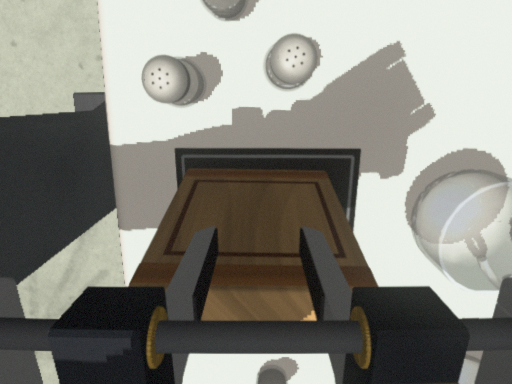

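>>> jog_arm([
  [[0, 0, -0.005], [0, 0, 0], 50],
  [[0, 0, -0.01], [0, 0, 0], 50],
  [[0, 0, -0.015], [0, 0, 0], 50],
  [[0, 0, -0.02], [0, 0, 0], 50],
  [[0, 0, -0.024], [0, 0, 0], 50],
  [[0, 0, -0.024], [0, 0, 0], 50],
  [[0, 0, -0.024], [0, 0, 0], 50],
  [[0, 0, -0.024], [0, 0, 0], 50],
  [[0, 0, -0.024], [0, 0, 0], 50],
  [[0, 0, -0.024], [0, 0, 0], 50],
])

```text
time_s: 11.5
tool_pos: [0.4803, 0.0684, 0.1455]
orientation: [0.707, -0.707, -0.01, 0.01]
wrist_force: [1.1, -0.8, 0.3]
gripper_width: 0.0496
```

```bash
python3 - <<'E'
from h import *
p,R,s=pose();print(s['time_s'],p,s['wrist_force'])
im=snapshot('wrist');cv2.imwrite('pics/w9.png',im)
E
```

```text
11.5 [0.48032724 0.06844034 0.14551063] [ 1.13932834 -0.82912047  0.25417775]
```

View pics/w9.png

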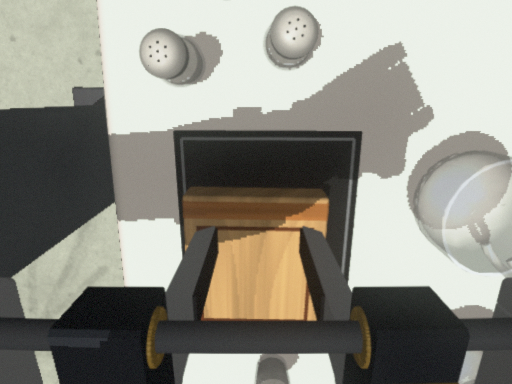

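Fallen. Retreating upward and back to inspect.

>>> jog_arm([
  [[0, -0.04, 0], [0, 0, 0], 50],
  [[0, -0.08, 0.01], [0, 0, 0], 50],
  [[0, -0.12, 0.03], [0, 0, 0], 50],
  [[0, -0.16, 0.06], [0, 0, 0], 50],
  [[0, -0.2, 0.05], [0, 0, 0], 50],
  [[0, -0.22, 0.0], [0, 0, 0], 50],
  [[0, -0.22, -0.05], [0, 0, 0], 50],
  [[0, -0.22, -0.1], [0, 0, 0], 50],
  [[0, -0.22, -0.13], [0, 0, 0], 50],
  [[0, -0.22, -0.13], [0, 0, 0], 50],
])

```text
time_s: 12.38
tool_pos: [0.4828, -0.0355, 0.3102]
orientation: [-0.706, 0.708, 0.007, -0.007]
wrist_force: [0.0, -0.5, -0.9]
gripper_width: 0.0497
```

>>> jog_arm([
  [[0, 0, -0.05], [0, 0, 0], 50],
  [[0, 0, -0.08], [0, 0, 0], 50],
  [[0, 0, -0.08], [0, 0, 0], 50],
  [[0, 0, -0.08], [0, 0, 0], 50],
  [[0, 0, -0.08], [0, 0, 0], 50],
  [[0, 0, -0.08], [0, 0, 0], 50],
  [[0, 0, -0.08], [0, 0, 0], 50],
  [[0, 0, -0.08], [0, 0, 0], 50],
  [[0, 0, -0.08], [0, 0, 0], 50],
  [[0, 0, -0.08], [0, 0, 0], 50],
])

```text
time_s: 13.22
tool_pos: [0.4848, -0.0888, 0.3105]
orientation: [-0.707, 0.707, 0.01, -0.01]
wrist_force: [0.8, -0.9, -0.1]
gripper_width: 0.0496
```

```bash
python3 - <<'E'
from h import *
import pickle
p,R,s=pose();print(s['time_s'],p,s['wrist_force'])
im=snapshot('wrist');cv2.imwrite('pics/w10.png',cv2.resize(im,(800,600),interpolation=cv2.INTER_CUBIC))
pickle.dump((p,R.as_matrix()),open('w10.pkl','wb'))
cv2.imwrite('pics/t10.png',snapshot('top'))
E
```

```text
13.2167 [ 0.48479616 -0.08883291  0.31051789] [ 0.79255501 -0.88253236 -0.08373865]
```

View pics/w10.png

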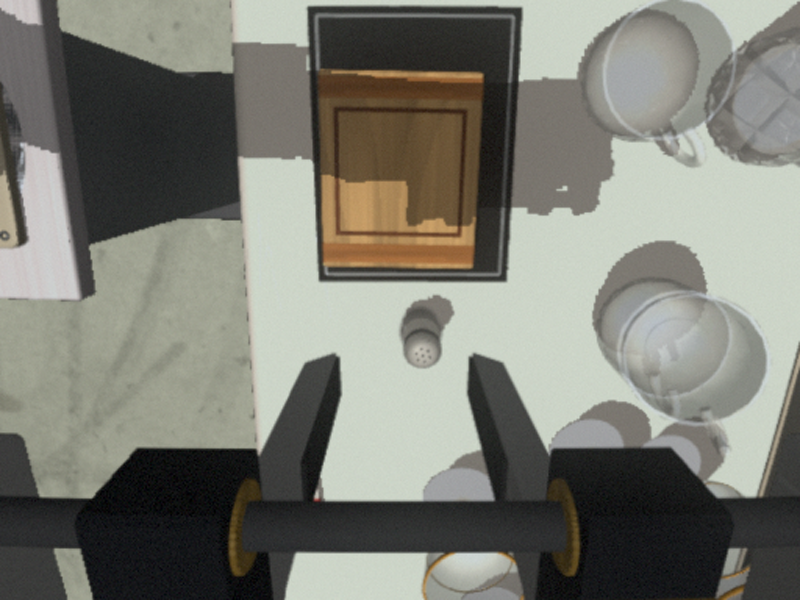

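View pics/t10.png

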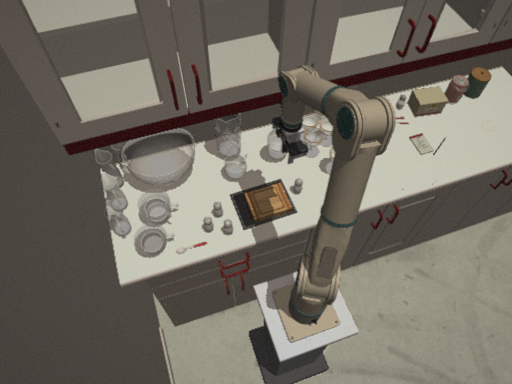

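```bash
python3 - <<'E'
from h import *
import pickle
p,Rm=pickle.load(open('w10.pkl','rb'))
f=lambda l,z:watz(p,Rm,np.array(l)/1.5625,z)[:,:2]
m=f([(309,8),(521,8),(505,280),(321,280)],.003);b=f([(317,70),(483,74),(474,270),(323,267)],.039)
c=m.mean(0);ex=(m[1]-m[0])+(m[2]-m[3]);ex/=np.linalg.norm(ex);ey=np.array([-ex[1],ex[0]])
print('mat',c,ex,[np.linalg.norm(m[i]-m[(i+1)%4]).round(4) for i in range(4)],[np.linalg.norm(b[i]-b[(i+1)%4]).round(4) for i in range(4)])
print(np.c_[(b-c)@ex,(b-c)@ey].round(4))
s=f([(421,325)],0);s2=f([(422,352)],.09);print('shaker',[((x-c)@ex,(x-c)@ey) for x in (s,s2)])
E
```

```text
mat [ 0.49159506 -0.0028624 ] [0.99953644 0.03044497] [np.float64(0.1864), np.float64(0.2466), np.float64(0.1854), np.float64(0.2465)] [np.float64(0.139), np.float64(0.1683), np.float64(0.14), np.float64(0.1687)]
[[-0.0822  0.0668]
 [ 0.0568  0.0636]
 [ 0.0555 -0.1048]
 [-0.0845 -0.1019]]
shaker [(array([0.00824441]), array([-0.17224301])), (array([0.00604497]), array([-0.16561709]))]
```

```bash
python3 -c "
from plant import *
print(job_done())"
```

```text
the job is handed in; nothing more can be done
None
```

The shaker is off the mat and standing, and the board lies flat on the mat. I handed the job in at about 13 s of the 51 s allowed; no verdict was reported.

- **Shaker:** I pushed it close to its foot with the two fingertips, off the mat's right-hand short edge. My last wrist picture puts it upright at mat y ≈ -0.17 m, against the limit of -0.144 m. The board was still standing when I checked between the two pushes.
- **Board:** I pushed it near the top of its outer face and it tipped inwards. Its corners measure mat x between -0.085 and 0.057 m and mat y between -0.105 and 0.067 m. That is inside the limits of ±0.098 m and ±0.128 m. I judged it flat by eye; the visible face measures about 140 × 169 mm.
- **Other things:** I never moved near the glass, cup, fork or spoon. Those I could see in the last pictures look unmoved; I did not measure their positions again. The arm was clear of everything at hand-in.

**Disagreement between cameras:** The top camera put the mat's centre and the board about 5 to 9 mm nearer the robot in x than the wrist camera did. I relied on the close-up wrist views, where repeat measurements of the mat's centre agreed within about 2 mm. The mat read about 2 to 5 mm small in them.

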